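# Slide a blank home in the dowel drilling jig and clamp it

## Task

Load the drilling jig: square the dark wooden blank that lies on the jig's run-in board against the fence, slide it in under the aluminium bush plate until it is fully home against the stop, then swing the red-handled toggle clamp down so that its pad bears firmly on the blank. Leave the other things on the bench where they lie.

Things in the scene. Friction and masses are not known exactly. Their poses are not given: they have to be found in the camera images.
- blank: The blank: a dark brown planed wooden piece, 45 x 140 x 14 mm (its x, y, z), 45 to 95 g, loose, lying flat on the jig's run-in board, askew. Origin: centre of its underside; y along its 140 mm length (either end may lead), z up.
- jig: Drilling jig, fixed to the bench; place and yaw vary. Origin: centre of the underside of its 110 x 230 mm ply base, on the bench top; z up. Jig-frame lengths (x, y, z) in mm. The blank slides along +y on a level surface at z = 18: the base plate and, nearer the start, the pale ply run-in board (x -95 to 55, y -325 to -115). The toggle clamp stands at the far end, x -32 to 13, y 50 to 100.
- fence_face (a point): Point on the face of the fence, a straight pale wooden strip along the channel's +x side; axes as the jig. Here jig (13.5, -215, 25). The face runs along y from -325 to 45; the strip is 22 mm thick and its top is at z = 34; over the base a brown strip up to z = 40 backs it.
- mouth (a point): Middle of the channel's mouth, under the near edge of the bush plate, jig (-10, -105, 25); axes as the jig. The channel is 47 mm wide: fence at x = 13.5, opposite guide strip at x = -33.5 from y = -106 to 45, also z = 34 high, with a flared lead-in that starts at about x = -43, y = -132.
- plate_top (a point): Centre of the top of the aluminium bush plate that roofs the channel, jig (-10, -80, 42). The plate spans y -105 to -55, x -55 to 36, underside at z = 34 (2 mm above the blank); two steel drill bushes rise to z = 48.
- stop_face (a point): Middle of the face of the stop, a dark steel block across the channel's far end, jig (-10, 30, 25); axes as the jig. With the blank home, its centre is at jig x = -10 within 1 mm, y = -40, and its tail is at y = -110, standing 5 mm out of the mouth.
- jig_arm (a joint): Angle of the toggle clamp's arm (steel bar and red handle are one rigid piece), rad. 1.43: open, bar upright, handle level towards the jig's +y. Falling values swing the bar down towards -y, over the blank, and the handle upright. The pad meets the seated blank at about 0.14. Stiff hinge: it stays where it is left and takes 0.4 N m to move (5 to 6 N at point clamp_bar).
- clamp_hinge (a point): A point on the clamp's hinge axis, 48 mm above the bench at jig (-10, 70). The axis runs along the jig's x. This point does not move.
- clamp_bar (a point): A point on the bar (8 mm wide, 8 mm thick), on the side that is on top when it is clamped, 75 mm from the hinge along the bar. When the bar is upright this side faces the jig's +y. The bar ends at 110 mm from the hinge; the pad's screw crosses it at 100 mm and stands 6 mm proud of this side.
- clamp_pad (a point): Centre of the underside of the clamp's round pad (17 mm diameter), at the end of the screw through the bar. Pressed down firmly and let go, the pad keeps about 4 N on the blank.
- clamp_handle (a point): A point near the end of the red handle (about 20 x 25 mm thick), 112 mm from the hinge; the handle stands at right angles to the bar.
- pencil: Bystander: red flat carpenter's pencil, 14 x 175 x 8 mm, lying on the bench beside the jig's base.
- tape_measure: Bystander: yellow pocket tape measure, 66 x 84 x 44 mm, beyond the clamp end of the jig.
- dowels: Bystander: bundle of 10 mm dowels, 31 x 166 x 20 mm, to the right of the jig.
- pliers: Bystander: red-handled pliers, 49 x 162 x 13 mm, at the back of the bench.
- spare: Bystander: pale piece of ply, 70 x 120 x 12 mm, at the right of the bench.

How it is judged:
By the outcome, as a careful person would: the job done as asked, in the order asked, and still so for the second after the job is handed in, with the robot touching nothing.
It also fails if it takes over 54 s, if anything falls off the work surface, if the arm or the gripper's body presses on something with over 40 N, if the wrist force passes 120 N, or if a joint passes its speed limit or range.

## Robot

A 6-joint arm with a two-finger parallel gripper is mounted at the origin on a cart in front of the work surface, level with it; the furniture and walls round the work are solid. World frame = base frame: x ahead of the robot, y to its left, z up, the work surface at z = 0. Lengths are in m, angles in rad, forces in N, time in s.
With the tool pointing down it reaches from about 0.35 to 0.975 m from the base axis. Payload 4.9 kg.
Tool frame: the origin (TCP) lies midway between the tips of the shut fingers; the grasp point (between the pads) lies 19 mm behind it; z points along the fingers, y is the line along which they close (so a half turn about z gives the same grasp; the last joint's range is limited). The gripper opens to 85 mm and grips with 20 to 120 N. Pads are 22 mm wide; open, the fingers measure 114 mm over their backs; the gripper's body (76 mm by 85 mm) begins 54 mm behind the grasp point. The pads swing forward as they close: fully open they stand 13 mm farther back than shut.
Start: joints at [-1.453, 0.053, 1.613, -0, 1.476, -0.119], TCP at [0.147, -0.608, 0.231] pointing down, gripper open.
Joint ranges: [-3.01, 3.01], [-1.01, 2.22], [0.06, 2.58], [-1.02, 4.17], [0.09, 2.62], [-3.14, 3.14]. Speed limits (rad/s): [2.57, 2.57, 3.14, 3.14, 3.14, 3.14].

## Interface

Orientations are given as a unit quaternion [w, x, y, z].
In Python, from plant import state, grab_frame, camera_info, job_done, spot_in, masks_of, pinpoint gives the robot as it stands.
- The arm moves only by the shell command python3 -m handwheel 'ROWS' [OPENING]. ROWS is JSON, a list that holds one entry, the list of rows, each a list of 6 numbers: the shift along the world's x, y, z in m, then the turn, a rotation vector about the world's x, y, z in degrees. In form: [[[tx, ty, tz, ax, ay, az], ...]]. A call has 1 to 20 rows; each row shifts and turns the commanded pose from where the row before left it; what a row does not reach is not made up. A row lasts 1/12 s, in which the tool goes at most 41.7 mm and 7.16 degrees, less where a joint would pass 70% of its speed; a pose out of reach is approached as far as the arm can. A call is refused whole if a number of a shift passes 0.0417 or a number of a turn 7.16, either way. A call with a gripper value outside its range is refused whole. OPENING is the opening, from 0 (shut) to 1 (fully open), set as the call begins (- or left out, the last holds). The fingers move at their own pace and stop on an object; the grip force is fixed at half the most. Time passes only in rows, so rows that do not move let the fingers close. It gives the time, the measured TCP pose, the force, the opening and the grip force at its end, in the units of the state.
- state(): the state, without advancing time (a new reading comes with each control period).
- grab_frame(name): name is "scene" or "top" or "wrist"; returns (picture, depth): 400x640x3 uint8, blue, green, red; 400x640 float32, m along the optical axis (not along the pixel's ray), 0 where there is no reading.
- camera_info(name): a dict with "fx", "fy", "cx", "cy" (pixels), "T" (4x4, takes a point from camera to world coordinates). Camera axes: x right, y up, looking along -z (the intrinsics and any distortion apply to the point x, -y, -z); pixel columns grow to the right and rows downward; lengths in m; the calibration is good to about 2 mm. The wrist camera is an equidistant fisheye: a pixel r from the principal point sees the ray r / f radians off the axis. A picture is of the moment at which its call begins: read the wrist's pose just before it. camera_info takes no time and is no camera call; for the wrist camera it gives the pose at the moment of the call.
- job_done(): hands the job in; it is judged then, once.
Trained networks look in the newest picture that a camera, given by its name, has taken for a name from the list of things; names that differ only in an ending like _2 or _b are one class to them, and where a whole thing is asked for, a point or a joint stands for the part that bears it (a point fixed in the world has none). Each returns a list of dicts, best first, with "conf" (0 to 1); they miss things now and then, are a little off and sometimes report something else, mostly with a low value. They report only what shows in the picture. A call takes as long as a camera call.
- spot_in(camera, thing): "box" ([left, top, width, height] in pixels, round what is visible of it).
- masks_of(camera, thing): "region" (400x640 bool, what is visible of it) and "box" ([left, top, width, height] in pixels, round what is visible of it).
- pinpoint(camera, thing): "position" ([column, row] in pixels: a listed point, or the origin of a listed thing).
The state is a dict: "time": time; "joint_pos": joint angles; "joint_vel": joint speeds; "joint_efforts": joint torques, N m; "tool_pos": TCP position; "tool_rot": TCP orientation; "contact_force": force on the tool from outside, world axes, zero at the start; "ft_torque": the same for the moment, N m; "gripper_width": opening from 0.0 (shut) to 1.0 (fully open); "grasp_force": force on a finger pad.
Only numpy, scipy, OpenCV 4.12 (cv2) and the standard library are available. Lean on these libraries where they do the work, as an engineer would, in place of code of your own. Each camera call takes 0.05 s, during which the arm holds its last target. There are 200 camera calls.

## Working session

There is one attempt and no reset: what is moved stays moved. The work goes in short steps, Python scripts to look and compute and a shell command to move; the robot and the scene stay as the last step left them, time stands still between calls to the robot, and variables do not carry over. Pictures are saved under pics/ and viewed, at most 11 in all, crops included, and the job is handed in when it is done.

```bash
mkdir -p pics
cat > h.py <<'E'
import numpy as np, cv2
from plant import *
def ray(cam,uv):
    c=camera_info(cam);T=np.array(c["T"]);u=(uv[0]-c["cx"])/c["fx"];v=(uv[1]-c["cy"])/c["fy"]
    if cam=="wrist":
        r=np.hypot(u,v);s=np.tan(r)/r if r>1e-9 else 1;u*=s;v*=s
    return T[:3,3],T[:3,:3]@np.array([u,-v,-1.])
def onz(cam,uv,z):
    o,d=ray(cam,uv);return o+d*(z-o[2])/d[2]
def bd(cam,uv,dep):
    o,d=ray(cam,uv);return o+d*dep
E
python3 - <<'E'
from h import *
for c in ["scene","top"]:
    p,d=grab_frame(c);cv2.imwrite(f"pics/{c}0.png",p);np.save(c+"0.npy",d)
    ci=camera_info(c);print(c,{k:v for k,v in ci.items() if k!="T"},np.round(ci["T"],3).tolist())
    for t in ["blank","jig","fence_face","mouth","plate_top","stop_face","clamp_hinge","clamp_bar","clamp_handle","clamp_pad"]:
        r=pinpoint(c,t)
        if r:
            uv=r[0]["position"];q=bd(c,uv,d[int(uv[1]),int(uv[0])]);z={"blank":.018,"jig":0,"plate_top":.042,"clamp_hinge":.048}.get(t,.025)
            print(c,t,np.round(uv,1),round(r[0]["conf"],2),np.round(q,3),np.round(onz(c,uv,z),4))
    m=masks_of(c,"blank")
    if m: 
        reg=m[0]["region"];ys,xs=np.nonzero(reg)
        P=np.array([onz(c,(x,y),.032)[:2] for x,y in zip(xs,ys)]).astype(np.float32)*1000
        print("blank",m[0]["conf"],m[0]["box"],cv2.minAreaRect(P),cv2.boxPoints(cv2.minAreaRect(P)).tolist())
print(state())
E
```

```text
scene {'fx': 444.013666764519, 'fy': 444.013666764519, 'cx': 321.0719314017381, 'cy': 204.09345961210917} [[-0.631, 0.347, -0.693, -0.3], [-0.775, -0.274, 0.569, 0.653], [0.008, 0.897, 0.442, 0.696], [0.0, 0.0, 0.0, 1.0]]
scene blank [279.9 264.6] 0.92 [0.533 0.109 0.028] [0.5456 0.101  0.018 ]
scene jig [342.6 243.2] 0.64 [ 0.504 -0.088  0.034] [ 0.5452 -0.126   0.    ]
scene fence_face [291.7 270.9] 0.89 [0.487 0.104 0.031] [0.4935 0.0991 0.025 ]
scene mouth [316.7 253.8] 0.79 [ 0.529 -0.013  0.015] [ 0.5172 -0.0037  0.025 ]
scene plate_top [320.8 239.9] 0.97 [ 0.547 -0.043  0.041] [ 0.5466 -0.0421  0.042 ]
scene stop_face [342.8 235. ] 0.91 [ 0.558 -0.137  0.019] [ 0.5497 -0.1299  0.025 ]
scene clamp_hinge [355.9 222.4] 0.84 [ 0.55  -0.182  0.05 ] [ 0.5528 -0.1853  0.048 ]
scene clamp_bar [357.2 199.5] 0.6 [ 0.745 -0.375 -0.003] [ 0.7027 -0.3335  0.025 ]
scene clamp_handle [374.8 206.1] 0.73 [ 0.571 -0.284  0.066] [ 0.6278 -0.3448  0.025 ]
scene clamp_pad [343.5 201.5] 0.56 [ 0.555 -0.133  0.134] [ 0.7205 -0.2851  0.025 ]
blank 0.71 [255.4, 246.9, 41.6, 34.9] ((540.3493041992188, 
[... 1579 characters left out ...]
nt_pos': array([-1.45301335e+00,  5.27409595e-02,  1.61288969e+00, -1.40994604e-05,
        1.47598965e+00, -1.18981710e-01]), 'joint_vel': array([ 0.00119295, -0.00219154,  0.00174267,  0.00023433, -0.00075315,
       -0.00095563]), 'joint_efforts': array([ 6.41643528e-04, -3.93680263e+01, -3.70462275e+01, -5.82874549e-06,
        5.86497972e-04, -5.09572970e-06]), 'tool_pos': array([ 0.14660548, -0.60754963,  0.23128432]), 'tool_rot': array([-1.38304248e-05,  9.93000911e-01,  1.18106690e-01, -7.00977388e-06]), 'contact_force': array([-1.02991118,  0.42243969,  0.19728627]), 'ft_torque': array([ 0.00488483, -0.01250113,  0.0291748 ]), 'grasp_force': 0.0, 'gripper_width': 1.0014999806576803}
```

Run:
```python
import cv2
p=cv2.imread("pics/top0.png")[150:300,200:400];cv2.imwrite("pics/top_c.png",cv2.resize(p,None,fx=4,fy=4,interpolation=cv2.INTER_CUBIC))
```

```text
(no output)
```

View pics/top_c.png

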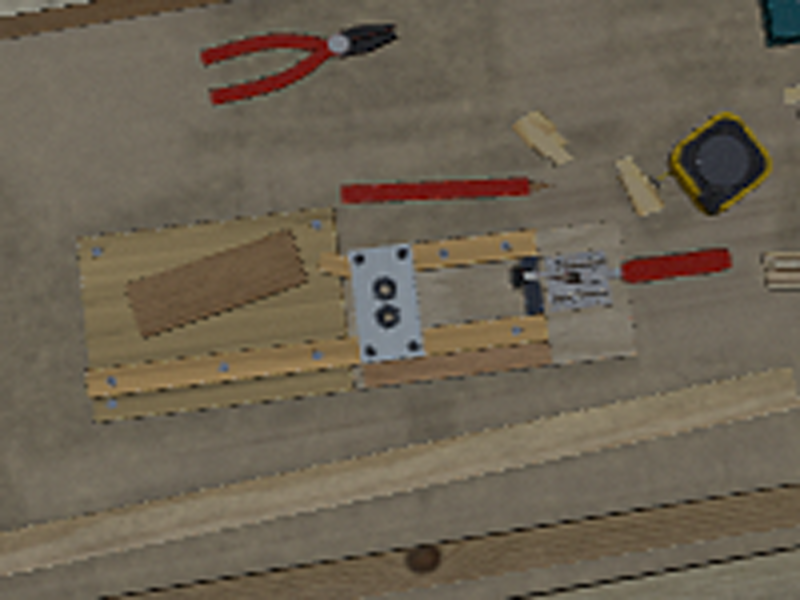

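View pics/scene0.png

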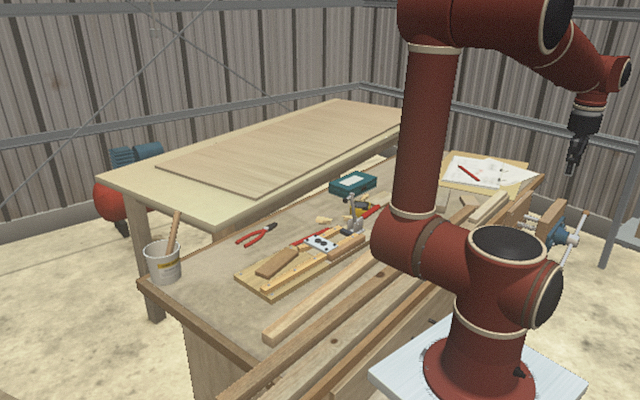

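The top view shows the jig with its +y towards image right (world −y) and the fence on the robot side. The blank is askew at about (217, 284)/4 in the crop, and the clamp is open with its handle to the right. Next I fit the jig pose.

```bash
cat >> h.py <<'E'
J={"fence_face":(13.5,-215,25),"mouth":(-10,-105,25),"plate_top":(-10,-80,42),"stop_face":(-10,30,25),"clamp_hinge":(-10,70,48),"jig":(0,0,0)}
from scipy.optimize import least_squares
def fit(obs):
    # obs: list of (jigpoint mm, world xy at its height)
    A=np.array([o[0][:2] for o in obs])/1000;B=np.array([o[1] for o in obs])
    def f(p):
        c,s=np.cos(p[2]),np.sin(p[2]);return (A@np.array([[c,s],[-s,c]])+p[:2]-B).ravel()
    return least_squares(f,[.53,-.11,np.pi+.06],loss="soft_l1",f_scale=.003),f
def j2w(p,q):
    c,s=np.cos(p[2]),np.sin(p[2]);return np.array([p[0]+c*q[0]-s*q[1],p[1]+s*q[0]+c*q[1]])
def w2j(p,w):
    c,s=np.cos(p[2]),np.sin(p[2]);d=np.array(w[:2])-p[:2];return np.array([c*d[0]+s*d[1],-s*d[0]+c*d[1]])
E
python3 - <<'E'
from h import *
for cams in (["top"],["scene"],["top","scene"]):
    obs=[]
    for c in cams:
        p,d=grab_frame(c)
        for t,q in J.items():
            r=pinpoint(c,t)
            if r: obs.append((q,onz(c,r[0]["position"],q[2]/1000)[:2],c,t))
    r,f=fit(obs);print(cams,np.round(r.x,4))
    for o,e in zip(obs,f(r.x).reshape(-1,2)): print(o[2:],np.round(e*1000,1))
P=r.x
ci=camera_info("top");T=np.linalg.inv(ci["T"])
img=cv2.imread("pics/top0.png");S=5
img=cv2.resize(img[195:245,225:365],None,fx=S,fy=S,interpolation=cv2.INTER_CUBIC)
def px(x,y,z):
    w=np.r_[j2w(P,(x/1000,y/1000)),z/1000,1];q=T@w
    return (int(((ci["cx"]+ci["fx"]*q[0]/-q[2])-225+.5)*S),int(((ci["cy"]-ci["fy"]*q[1]/-q[2])-195+.5)*S))
cv2.line(img,px(13.5,-325,34),px(13.5,45,34),(0,255,0),1)
cv2.line(img,px(-95,-325,18),px(-95,-115,18),(255,0,0),1);cv2.line(img,px(-95,-325,18),px(55,-325,18),(255,0,0),1)
for a,b in [((-55,-105),(36,-105)),((36,-105),(36,-55)),((36,-55),(-55,-55)),((-55,-55),(-55,-105))]: cv2.line(img,px(*a,42),px(*b,42),(0,0,255),1)
cv2.imwrite("pics/ov.png",img)
for w in [(.5013,.1615),(.5512,.0280),(.5990,.0459),(.5492,.1794)]: print(w2j(P,w))
E
```

```text
['top'] [ 0.5383 -0.1113  3.2931]
('top', 'fence_face') [-1.6 -3.6]
('top', 'mouth') [ 0.1 -5.5]
('top', 'plate_top') [13.   3.5]
('top', 'stop_face') [-5.8 -2.6]
('top', 'clamp_hinge') [-2.3 13.6]
('top', 'jig') [10.8  2.1]
['scene'] [ 0.5387 -0.1166  3.2884]
('scene', 'fence_face') [ 0.6 -2.6]
('scene', 'mouth') [  5.9 -12. ]
('scene', 'plate_top') [-11.5   9.1]
('scene', 'stop_face') [  4.7 -17.8]
('scene', 'clamp_hinge') [-0.1  8.6]
('scene', 'jig') [-9.3  3.1]
['top', 'scene'] [ 0.5409 -0.1172  3.2693]
('top', 'fence_face') [ -1.6 -11.9]
('top', 'mouth') [-33.1 170.5]
('top', 'plate_top') [1.4 4.6]
('top', 'stop_face') [ -7.1 -13.1]
('top', 'clamp_hinge') [   1.5 -291.1]
('top', 'jig') [1.4 3.6]
('scene', 'fence_face') [3.1 3.3]
('scene', 'mouth') [ 13.7 -15.4]
('scene', 'plate_top') [-5.9  2.9]
('scene', 'stop_face') [ 16.5 -28.5]
('scene', 'clamp_hinge') [ 0.9 -0.4]
('scene', 'jig') [-114.5  175.4]
[ 0.00375263 -0.28145176]
[-0.02874106 -0.14268426]
[-0.07843133 -0.15435162]
[-0.04603682 -0.29310639]
```

View pics/ov.png

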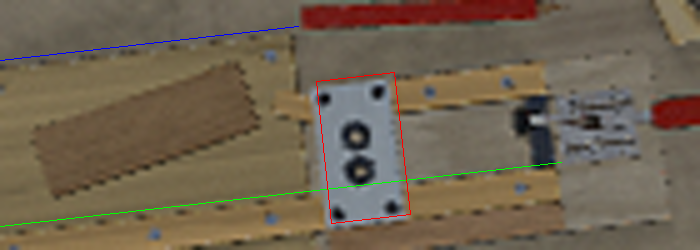

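```bash
python3 -m handwheel '[[[0.022,0.034,0,0,0,-0.315],[0.022,0.034,0,0,0,-0.315],[0.022,0.034,0,0,0,-0.315],[0.022,0.034,0,0,0,-0.315],[0.022,0.034,0,0,0,-0.315],[0.022,0.034,0,0,0,-0.315],[0.022,0.034,0,0,0,-0.315],[0.022,0.034,0,0,0,-0.315],[0.022,0.034,0,0,0,-0.315],[0.022,0.034,0,0,0,-0.315],[0.022,0.034,0,0,0,-0.315],[0.022,0.034,0,0,0,-0.315],[0.022,0.034,0,0,0,-0.315],[0.022,0.034,0,0,0,-0.315],[0.022,0.034,0,0,0,-0.315],[0.022,0.034,0,0,0,-0.315],[0.022,0.034,0,0,0,-0.315],[0.022,0.034,0,0,0,-0.315],[0.022,0.034,0,0,0,-0.315],[0.022,0.034,0,0,0,-0.315]]]' 1
python3 - <<'E'
from h import *
s=state();print(s["time"],s["tool_pos"],s["tool_rot"])
ci=camera_info("wrist");print({k:v for k,v in ci.items() if k!="T"},np.round(ci["T"],3).tolist())
p,d=grab_frame("wrist");cv2.imwrite("pics/w1.png",p);np.save("w1.npy",d);np.save("w1T.npy",np.array(ci["T"]))
obs=[]
for t,q in J.items():
    r=pinpoint("wrist",t)
    if r:
        w=onz("wrist",r[0]["position"],q[2]/1000)[:2];print(t,np.round(r[0]["position"]),round(r[0]["conf"],2),w)
        if r[0]["conf"]>.4: obs.append((q,w))
if len(obs)>2:
    r,f=fit(obs);print(r.x,np.round(f(r.x)*1000,1))
E
```

```text
time: 4.27
tool_pos: [0.5874, 0.0745, 0.2314]
tool_rot: [0.0, 0.998, 0.063, 0.0]
contact_force: [0.5, -1.4, 1.2]
gripper_width: 1.0
grasp_force: 0.0
4.2667 [0.58743459 0.07454898 0.23144014] [8.68238955e-05 9.97983248e-01 6.34773027e-02 2.45946584e-04]
{'fx': 309.70691628693146, 'fy': 309.70691628693146, 'cx': 318.71048767021244, 'cy': 199.06007840410226} [[0.127, 0.951, 0.282, 0.66], [-0.992, 0.122, 0.036, 0.085], [0.0, -0.285, 0.959, 0.374], [0.0, 0.0, 0.0, 1.0]]
fence_face [288. 248.] 0.89 [0.49055714 0.10398413]
mouth [380. 225.] 0.62 [ 0.53350282 -0.00592708]
plate_top [402. 228.] 0.84 [ 0.53790117 -0.03050882]
stop_face [477. 222.] 0.85 [ 0.55193364 -0.1420901 ]
clamp_hinge [510. 228.] 0.89 [ 0.5546014  -0.18323105]
jig [450. 223.] 0.65 [ 0.53762709 -0.11581204]
[ 0.53704292 -0.11263562  3.27921693] [ 3.6 -5.5 -1.  -1.3 -1.9 -1.5 -0.9  1.1  2.   2.6 -0.6  3.2]
```

View pics/w1.png

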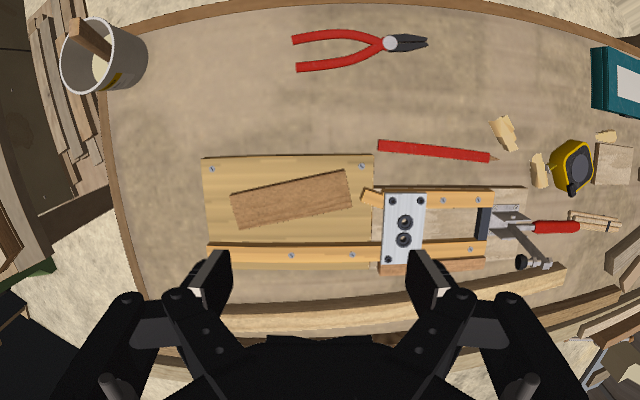

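The wrist view shows the board corners at (201,158) and (374,155), the plate corners at (385,193), (424,193), (422,263) and (384,265), and the blank with corners near (230,195) and (350,170). I refine the jig pose from these corners.

Run:
```python
from h import *
p=cv2.imread("pics/w1.png");g=cv2.cvtColor(p,cv2.COLOR_BGR2GRAY)
K=[((-95,-325,18),(201,158)),((-95,-115,18),(374,155)),((-55,-105,42),(385,193)),((-55,-55,42),(424,193)),((36,-105,42),(384,265)),((36,-55,42),(422,263))]
c=np.array([k[1] for k in K],np.float32).reshape(-1,1,2)
c=cv2.cornerSubPix(g,c,(3,3),(-1,-1),(3,30,.01)).reshape(-1,2);print(c.round(1).tolist())
obs=[(k[0],onz("wrist",uv,k[0][2]/1000)[:2]) for k,uv in zip(K,c)]
r,f=fit(obs);print(r.x,np.round(f(r.x).reshape(-1,2)*1000,1).tolist());P=r.x;np.save("P.npy",P)
# fence inner top edge & blank corners check
for uv in [(215,245),(300,248),(375,245)]: print("fence",w2j(P,onz("wrist",uv,.034))*1000)
m=masks_of("wrist","blank")[0];ys,xs=np.nonzero(m["region"])
Q=np.array([w2j(P,onz("wrist",(x,y),.032)) for x,y in zip(xs,ys)]).astype(np.float32)*1000
R=cv2.minAreaRect(Q);print(m["conf"],R,cv2.boxPoints(R).tolist())
print("start",j2w(P,(-.100,-.218)),"ydir deg",np.degrees(P[2])+90-360)
t=state();print(t["tool_pos"])
```

```text
[[201.1999969482422, 158.60000610351562], [372.5, 154.3000030517578], [384.6000061035156, 193.1999969482422], [424.0, 193.0], [384.0, 265.0], [421.70001220703125, 261.29998779296875]]
[ 0.53865483 -0.11644939  3.28890599] [[-2.0, 1.6], [-0.1, -2.0], [0.6, -1.2], [1.5, -3.6], [0.9, 3.1], [-1.1, 1.8]]
fence [  10.55014491 -312.75505892]
fence [  14.59353827 -205.00649597]
fence [  13.14158396 -113.37656387]Traceback (most recent call last):
  File "<stdin>", line 11, in <module>
  File "h.py", line 9, in onz
    o,d=ray(cam,uv);return o+d*(z-o[2])/d[2]
        ~~~^^^^^^^^
  File "h.py", line 4, in ray
    c=camera_info(cam);T=np.array(c["T"]);u=(uv[0]-c["cx"])/c["fx"];v=(uv[1]-c["cy"])/c["fy"]
ValueError: time passes only in moves, steps and waits
```

```bash
sed -i 's/c=camera_info(cam);T/c=C.setdefault(cam,None) or C.update({cam:camera_info(cam)}) or C[cam];T/; s/^from plant/C={}\nfrom plant/' h.py
python3 -m handwheel '[[[0.011,0.0195,0,0,0,0.4],[0.011,0.0195,0,0,0,0.4],[0,0,-0.035,0,0,0],[0,0,-0.035,0,0,0],[0,0,-0.035,0,0,0],[0,0,-0.035,0,0,0],[0,0,-0.035,0,0,0],[0,0,-0.030,0,0,0],[0,0,-0.0155,0,0,0],[0,0,0,0,0,0],[0,0,0,0,0,0]]]' 1
python3 - <<'E'
from h import *
p,d=grab_frame("wrist");cv2.imwrite("pics/w2.png",p)
E
```

```text
time: 5.58
tool_pos: [0.6083, 0.1104, 0.0108]
tool_rot: [0.0, 0.998, 0.07, -0.0]
contact_force: [-0.7, -0.3, 0.7]
gripper_width: 0.999
grasp_force: 0.0
```

View pics/w2.png

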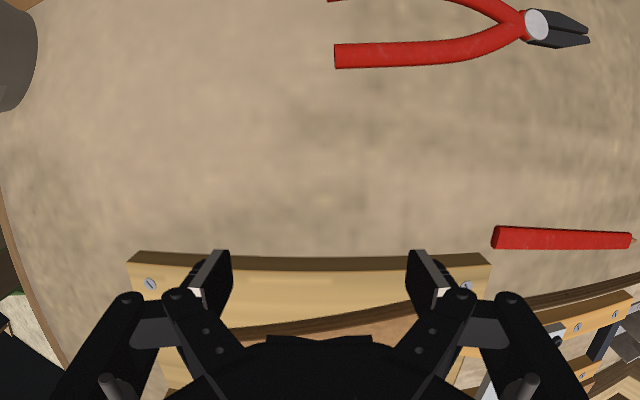

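```bash
python3 -m handwheel '[[[-0.005,-0.0007,0,0,0,0],[-0.005,-0.0007,0,0,0,0],[-0.005,-0.0007,0,0,0,0],[-0.005,-0.0007,0,0,0,0],[-0.005,-0.0007,0,0,0,0],[-0.005,-0.0007,0,0,0,0],[-0.005,-0.0007,0,0,0,0],[-0.005,-0.0007,0,0,0,0],[-0.004,-0.0006,0,0,0,0],[-0.004,-0.0006,0,0,0,0],[-0.003,-0.0004,0,0,0,0],[0,0,0,0,0,0]]]'
python3 - <<'E'
from h import *
P=np.load("P.npy");s=state();print(s["contact_force"],s["ft_torque"],w2j(P,s["tool_pos"])*1000)
p,d=grab_frame("wrist");cv2.imwrite("pics/w3.png",p)
E
```

```text
time: 6.63
tool_pos: [0.5568, 0.1042, 0.0106]
tool_rot: [0.0, 0.998, 0.07, -0.0]
contact_force: [-0.0, 0.3, 0.0]
gripper_width: 0.997
grasp_force: 0.0
[-0.02572962  0.30723495  0.01354115] [-0.02135838  0.04187179 -0.01091413] [ -50.36399215 -215.61760387]
```

View pics/w3.png

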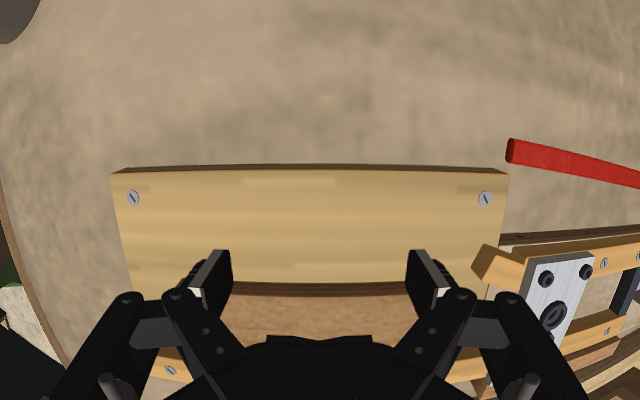

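The blank is now square with the fingers: its edge runs level from (225,285) to (410,285). I push on gently to the fence.

```bash
python3 -m handwheel '[[[-0.002,-0.0003,0,0,0,0],[-0.002,-0.0003,0,0,0,0],[-0.001,-0.0001,0,0,0,0],[-0.001,-0.0001,0,0,0,0],[-0.001,-0.0002,0,0,0,0],[0,0,0,0,0,0]]]'
python3 -m handwheel '[[[-0.0008,-0.0001,0,0,0,0],[-0.0007,-0.0001,0,0,0,0],[0,0,0,0,0,0]]]'
```

```text
time: 7.18
tool_pos: [0.5507, 0.1032, 0.0109]
tool_rot: [0.0, 0.998, 0.07, 0.0]
contact_force: [0.9, -1.2, 0.1]
gripper_width: 1.003
grasp_force: 0.4
time: 7.43
tool_pos: [0.5506, 0.1032, 0.0116]
tool_rot: [-0.0, 0.998, 0.07, 0.002]
contact_force: [5.2, 0.0, -1.1]
gripper_width: 0.999
grasp_force: 2.7
```

```bash
python3 -m handwheel '[[[-0.0008,-0.0001,0,0,0,0],[-0.0007,-0.0001,0,0,0,0],[0,0,0,0,0,0]]]'
python3 - <<'E'
from h import *
P=np.load("P.npy");s=state();print(s["contact_force"],s["ft_torque"],w2j(P,s["tool_pos"])*1000)
E
```

```text
time: 7.68
tool_pos: [0.5506, 0.1032, 0.0125]
tool_rot: [-0.0, 0.998, 0.07, 0.004]
contact_force: [8.6, 1.4, -0.9]
gripper_width: 0.998
grasp_force: 4.0
[ 8.58190707  1.44612855 -0.89371772] [ 0.19331505 -1.28128521 -0.28033957] [ -44.05815005 -215.47545168]
```

```bash
python3 -m handwheel '[[[0.010,0.0014,0,0,0,0],[0,0,0.03,0,0,0],[0,0,0.035,0,0,0],[-0.0185,0.0315,0.035,0,0,0],[-0.0185,0.032,0,0,0,0],[-0.0185,0.032,0,0,0,0],[0,0,0,0,0,0],[0,0,0,0,0,0]]]' 0
python3 - <<'E'
from h import *
P=np.load("P.npy");s=state();print(s["gripper_width"],w2j(P,s["tool_pos"])*1000)
p,d=grab_frame("wrist");cv2.imwrite("pics/w4.png",p)
m=masks_of("wrist","blank")[0];ys,xs=np.nonzero(m["region"])
Q=np.array([w2j(P,onz("wrist",(x,y),.032)) for x,y in zip(xs,ys)]).astype(np.float32)*1000
R=cv2.minAreaRect(Q);print(m["conf"],R,cv2.boxPoints(R).tolist())
E
```

```text
time: 8.35
tool_pos: [0.5038, 0.1953, 0.104]
tool_rot: [0.0, 0.997, 0.072, -0.001]
contact_force: [-0.1, -0.3, -0.6]
gripper_width: -0.002
grasp_force: 0.0
-0.002176837948176859 [ -11.30329314 -313.4696082 ]
0.61 ((-13.958240509033203, -220.701171875), (141.6644287109375, 47.95050048828125), 89.04620361328125) [[-39.109249114990234, -291.1244812011719], [8.834606170654297, -291.92266845703125], [11.192768096923828, -150.27786254882812], [-36.7510871887207, -149.47967529296875]]
```

View pics/w4.png

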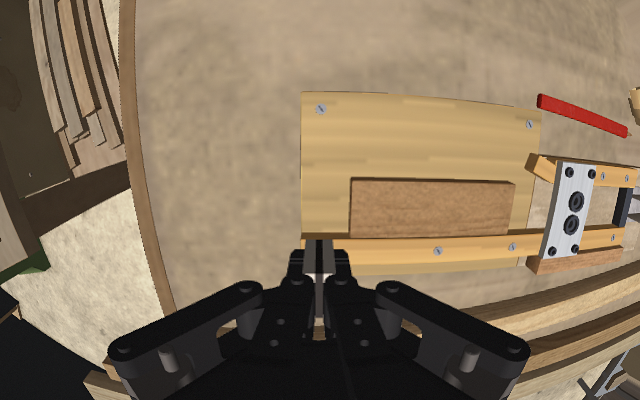

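The blank lies flush along the fence from (350,236) to (512,232). Next I lower the shut fingers behind its tail and push along jig +y.

```bash
python3 -m handwheel '[[[0,0,-0.035,0,0,-0.3],[0,0,-0.035,0,0,-0.2],[0,0,-0.011,0,0,0],[0,0,0,0,0,0],[0.0008,-0.006,0,0,0,0],[0.0008,-0.006,0,0,0,0],[0.0008,-0.006,0,0,0,0],[0.0008,-0.006,0,0,0,0],[0.0008,-0.006,0,0,0,0],[0.0008,-0.006,0,0,0,0],[0.0008,-0.006,0,0,0,0],[0.0008,-0.006,0,0,0,0],[0.0008,-0.006,0,0,0,0]]]'
python3 - <<'E'
from h import *
P=np.load("P.npy");P[2]-=.012
s=state();print(s["contact_force"],w2j(P,s["tool_pos"])*1000)
p,d=grab_frame("wrist");cv2.imwrite("pics/w5.png",p)
E
```

```text
time: 9.53
tool_pos: [0.5131, 0.1398, 0.0242]
tool_rot: [-0.0, 0.998, 0.066, 0.001]
contact_force: [0.1, 1.5, 2.1]
gripper_width: 0.003
grasp_force: 1.4
[0.14090981 1.49418004 2.09274246] [  -9.25344695 -257.32093657]
```

View pics/w5.png

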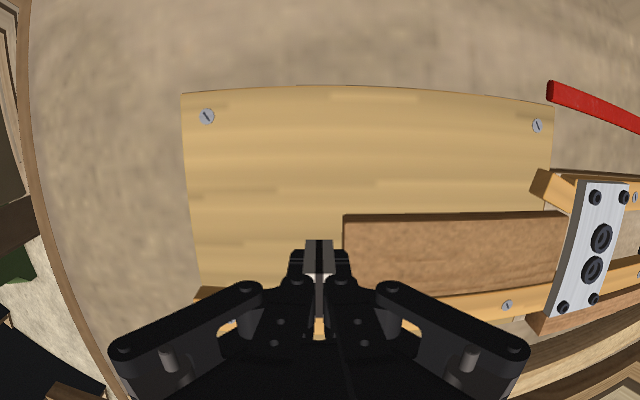

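The blank's leading end is at the mouth near (567,212), it is straight, and the push force is only 1.5 N. I keep pushing.

```bash
python3 -m handwheel '[[[0.0009,-0.0065,0,0,0,0],[0.0009,-0.0065,0,0,0,0],[0.0009,-0.0065,0,0,0,0],[0.0009,-0.0065,0,0,0,0],[0.0009,-0.0065,0,0,0,0],[0.0009,-0.0065,0,0,0,0],[0.0009,-0.0065,0,0,0,0],[0,0,0,0,0,0]]]'
python3 -m handwheel '[[[0.0009,-0.0065,0,0,0,0],[0.0009,-0.0065,0,0,0,0],[0.0009,-0.0065,0,0,0,0],[0.0009,-0.0065,0,0,0,0],[0.0009,-0.0065,0,0,0,0],[0.0009,-0.0065,0,0,0,0],[0.0009,-0.0065,0,0,0,0],[0.0009,-0.0065,0,0,0,0],[0.0009,-0.0065,0,0,0,0],[0,0,0,0,0,0]]]'
```

```text
time: 10.25
tool_pos: [0.5188, 0.0933, 0.0234]
tool_rot: [0.0, 0.998, 0.066, -0.0]
contact_force: [0.4, -0.1, -0.2]
gripper_width: -0.0
grasp_force: 0.0
time: 11.08
tool_pos: [0.5273, 0.035, 0.0237]
tool_rot: [0.0, 0.998, 0.065, 0.0]
contact_force: [0.2, -0.2, 0.6]
gripper_width: -0.001
grasp_force: 0.0
```

```bash
python3 -m handwheel '[[[0.0006,-0.0045,0,0,0,0],[0.0006,-0.0045,0,0,0,0],[0.0006,-0.0045,0,0,0,0],[0.0006,-0.0045,0,0,0,0],[0.0003,-0.002,0,0,0,0],[0,0,0,0,0,0]]]'
python3 -m handwheel '[[[0.0003,-0.002,0,0,0,0],[0.0003,-0.002,0,0,0,0],[0,0,0,0,0,0]]]'
```

```text
time: 11.58
tool_pos: [0.5298, 0.0157, 0.0237]
tool_rot: [0.0, 0.998, 0.066, 0.0]
contact_force: [0.1, 1.1, 0.2]
gripper_width: 0.004
grasp_force: 0.0
time: 11.83
tool_pos: [0.5304, 0.012, 0.0237]
tool_rot: [0.0, 0.998, 0.066, 0.0]
contact_force: [0.1, -0.3, -0.4]
gripper_width: -0.003
grasp_force: 0.0
```

```bash
python3 -m handwheel '[[[0.0003,-0.002,0,0,0,0],[0.0003,-0.002,0,0,0,0],[0,0,0,0,0,0]]]'
python3 -m handwheel '[[[0.0002,-0.0015,0,0,0,0],[0.0002,-0.0015,0,0,0,0],[0,0,0,0,0,0]]]'
python3 - <<'E'
from h import *
P=np.load("P.npy");P[2]-=.012
s=state();print(s["contact_force"],w2j(P,s["tool_pos"])*1000)
p,d=grab_frame("wrist");cv2.imwrite("pics/w6.png",p)
E
```

```text
time: 12.08
tool_pos: [0.5307, 0.0085, 0.0236]
tool_rot: [-0.001, 0.998, 0.066, -0.0]
contact_force: [0.3, 1.2, 1.8]
gripper_width: 0.0
grasp_force: 1.1
time: 12.33
tool_pos: [0.5306, 0.0079, 0.0235]
tool_rot: [-0.003, 0.998, 0.065, -0.001]
contact_force: [-1.4, 11.7, 2.9]
gripper_width: 0.002
grasp_force: 5.9
[-1.41431902 11.6984584   2.85188664] [  -8.82456047 -124.33164608]
```

The blank is home: 11.7 N at the finger, with the tail where expected (finger face at y ≈ −110). I back off, rise, cross over to behind the bar and check on the way.

```bash
python3 -m handwheel '[[[-0.0027,0.02,0,0,0,0],[0,0,0.033,0,0,0],[0,0,0.033,0,0,0],[0,0,0.033,0,0,0],[0,0,0.033,0,0,0],[0,0,0.033,0,0,0],[0.0055,-0.039,0,0,0,0],[0.0055,-0.039,0,0,0,0],[0.0055,-0.039,0,0,0,0],[0.0055,-0.039,0,0,0,0],[0.0055,-0.039,0,0,0,0],[0.0055,-0.039,0,0,0,0],[0,0,0,0,0,0],[0,0,0,0,0,0]]]'
python3 - <<'E'
from h import *
P=np.load("P.npy");P[2]-=.012
s=state();print(s["contact_force"],w2j(P,s["tool_pos"])*1000)
p,d=grab_frame("wrist");cv2.imwrite("pics/w7.png",p)
for t in ["clamp_hinge","clamp_bar","clamp_pad","clamp_handle"]:
    r=pinpoint("wrist",t)
    if r:
        uv=r[0]["position"];z={"clamp_hinge":.048,"clamp_bar":.123,"clamp_pad":.14,"clamp_handle":.064}[t]
        print(t,round(r[0]["conf"],2),np.round(uv),w2j(P,onz("wrist",uv,z))*1000)
E
```

```text
time: 13.55
tool_pos: [0.5614, -0.2109, 0.1884]
tool_rot: [0.0, 0.998, 0.064, -0.0]
contact_force: [0.1, 0.5, -0.5]
gripper_width: -0.004
grasp_force: 0.0
[ 0.07664955  0.53833497 -0.49316775] [-9.75484114 96.61186193]
clamp_hinge 0.96 [287. 186.] [-11.72343596  62.98474441]
clamp_bar 0.95 [264. 215.] [-9.54066707 53.45743901]
clamp_pad 0.77 [207. 218.] [-13.4796124   15.87641558]
clamp_handle 0.56 [405. 192.] [-10.42787289 172.04790792]
```

View pics/w7.png

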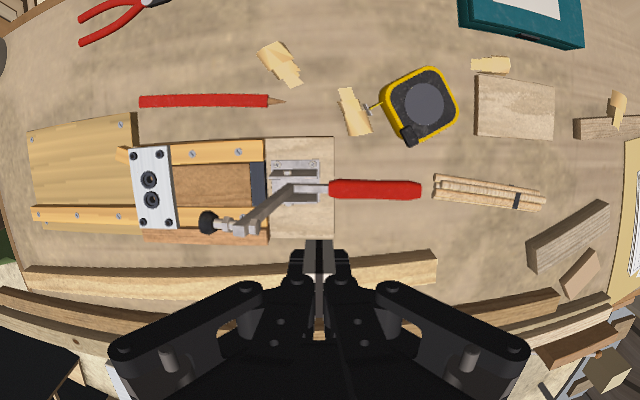

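The blank shows against the stop at (250,185). The bar is in line with the tool in jig x. I come down behind the bar and begin the arc.

```bash
python3 -m handwheel '[[[0,0,-0.030,0,0,0],[0,0,-0.030,0,0,0],[-0.0009,0.0064,0,0,0,0],[-0.0009,0.0064,0,0,0,0],[-0.0009,0.0064,0,0,0,0],[-0.0008,0.006,-0.0013,0,0,0],[-0.0008,0.006,-0.0013,0,0,0],[0,0,0,0,0,0]]]'
python3 -m handwheel '[[[-0.0008,0.006,-0.0012,0,0,0],[-0.0008,0.0059,-0.0029,0,0,0],[-0.0008,0.0059,-0.0029,0,0,0],[-0.0008,0.0059,-0.0028,0,0,0]]]'
```

```text
time: 14.47
tool_pos: [0.5586, -0.1775, 0.1285]
tool_rot: [0.001, 0.998, 0.067, 0.002]
contact_force: [-0.3, -1.6, 1.3]
gripper_width: 0.002
grasp_force: 1.1
time: 14.8
tool_pos: [0.5547, -0.1537, 0.1168]
tool_rot: [0.0, 0.998, 0.066, 0.001]
contact_force: [2.3, -3.9, 4.2]
gripper_width: 0.002
grasp_force: 2.7
```

```bash
python3 -m handwheel '[[[-0.0007,0.0051,-0.0043,0,0,0],[-0.0007,0.0051,-0.0043,0,0,0],[-0.0007,0.0051,-0.0043,0,0,0],[-0.0005,0.0039,-0.0054,0,0,0],[-0.0005,0.0039,-0.0054,0,0,0],[-0.0005,0.0039,-0.0054,0,0,0]]]'
python3 -m handwheel '[[[-0.0003,0.002,-0.0049,0,0,0],[-0.0003,0.002,-0.0049,0,0,0],[-0.0003,0.002,-0.0049,0,0,0],[0,0,0,0,0,0]]]'
python3 - <<'E'
from h import *
P=np.load("P.npy");P[2]-=.012
s=state();print(s["contact_force"],w2j(P,s["tool_pos"])*1000)
p,d=grab_frame("wrist");cv2.imwrite("pics/w8.png",p)
E
```

```text
time: 15.3
tool_pos: [0.551, -0.1255, 0.0878]
tool_rot: [-0.001, 0.998, 0.066, 0.001]
contact_force: [0.6, -0.1, 7.4]
gripper_width: -0.005
grasp_force: 3.3
time: 15.63
tool_pos: [0.5494, -0.1187, 0.0716]
tool_rot: [-0.002, 0.998, 0.066, -0.0]
contact_force: [1.2, 0.2, 3.5]
gripper_width: 0.001
grasp_force: 1.4
[1.21293455 0.23291413 3.46821698] [-10.37535163   3.69207353]
```

View pics/w8.png

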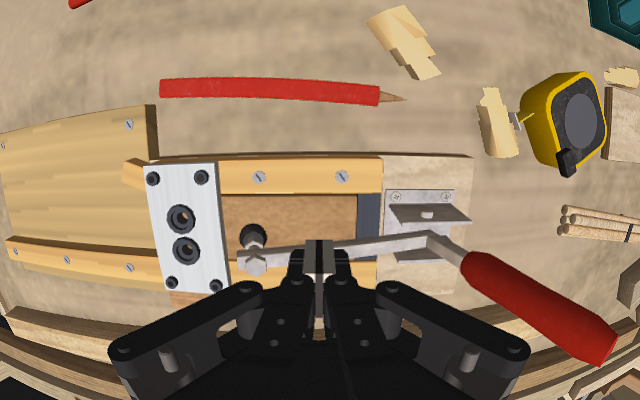

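The bar is almost down, with the pad near (253,236) above the blank and the handle clear of the gripper. I press straight down in small steps.

```bash
python3 -m handwheel '[[[-0.0001,0.0007,-0.0025,0,0,0],[-0.0001,0.0007,-0.0025,0,0,0],[0,0,-0.002,0,0,0],[0,0,-0.001,0,0,0],[0,0,0,0,0,0]]]'
python3 -m handwheel '[[[0,0,-0.001,0,0,0],[0,0,-0.001,0,0,0],[0,0,0,0,0,0]]]'
```

```text
time: 16.1
tool_pos: [0.549, -0.1179, 0.0643]
tool_rot: [-0.002, 0.998, 0.066, -0.001]
contact_force: [-1.0, 2.7, 5.2]
gripper_width: 0.005
grasp_force: 2.4
time: 16.35
tool_pos: [0.5492, -0.118, 0.0639]
tool_rot: [-0.002, 0.998, 0.066, -0.001]
contact_force: [-4.1, 4.5, 13.7]
gripper_width: -0.003
grasp_force: 6.6
```

Pad contact: force is rising while z stays put. I press a bit harder.

```bash
python3 -m handwheel '[[[0,0,-0.001,0,0,0],[0,0,-0.001,0,0,0],[0,0,0,0,0,0]]]'
python3 -m handwheel '[[[0,0,-0.001,0,0,0],[0,0,-0.001,0,0,0],[0,0,0,0,0,0]]]'
```

```text
time: 16.6
tool_pos: [0.5493, -0.1179, 0.0636]
tool_rot: [-0.002, 0.998, 0.066, -0.001]
contact_force: [-9.5, 5.9, 23.4]
gripper_width: 0.005
grasp_force: 11.0
time: 16.85
tool_pos: [0.5494, -0.1179, 0.0634]
tool_rot: [-0.002, 0.998, 0.066, -0.001]
contact_force: [-14.4, 7.3, 32.3]
gripper_width: 0.001
grasp_force: 15.5
```

```bash
python3 -m handwheel '[[[0,0,0.004,0,0,0],[0,0,0.006,0,0,0],[0,0,0.02,0,0,0],[0,0,0.035,0,0,0],[0,0,0.035,0,0,0],[0,0,0.035,0,0,0],[0,0,0.02,0,0,0],[0,0,0,0,0,0],[0,0,0,0,0,0]]]'
python3 - <<'E'
from h import *
p,d=grab_frame("wrist");P=np.load("P.npy");P[2]-=.012
m=masks_of("wrist","blank")
if m:
    ys,xs=np.nonzero(m[0]["region"]);Q=np.array([w2j(P,onz("wrist",(x,y),.032)) for x,y in zip(xs,ys)])*1000;print(Q.min(0),Q.max(0))
for t,z in [("clamp_bar",.062),("clamp_pad",.032),("clamp_hinge",.048)]:
    r=pinpoint("wrist",t)
    if r: 
        uv=r[0]["position"];print(t,r[0]["conf"],w2j(P,onz("wrist",uv,z))*1000,"surface z",bd("wrist",uv,d[int(uv[1]),int(uv[0])])[2])
cv2.imwrite("pics/w9.png",cv2.resize(p[100:330,0:460],None,fx=1.7,fy=1.7))
E
```

```text
time: 17.6
tool_pos: [0.5494, -0.1193, 0.2138]
tool_rot: [-0.0, 0.998, 0.066, 0.0]
contact_force: [-1.4, 0.2, 0.4]
gripper_width: -0.004
grasp_force: 0.0
[-33.22405545 -87.81388802] [13.89179741 24.51893233]
clamp_bar 0.75 [-8.87996066 -7.02928604] surface z 0.06226682948881984
clamp_pad 0.88 [-13.39921984 -37.61530846] surface z 0.03805624375135841
clamp_hinge 0.62 [-9.87891747 63.75482805] surface z 0.0519052577579866
```

View pics/w9.png

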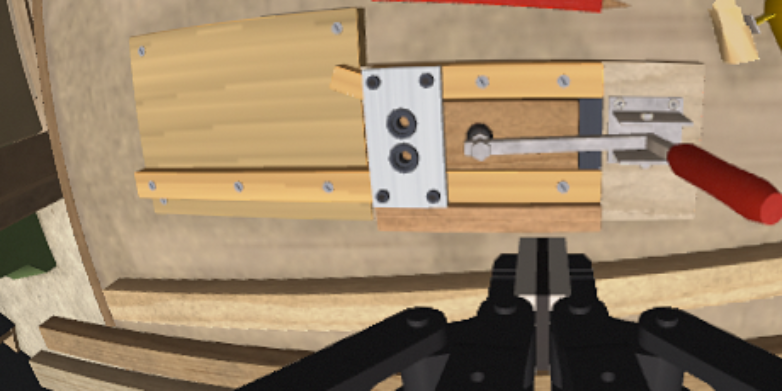

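The blank meets the stop at (578,130) with no gap. The clamp is down with its pad on the blank at (480,135), the handle is upright, and the arm is well clear.

```bash
python3 -c "
from plant import *
print(job_done())"
```

```text
the job is handed in; nothing more can be done
None
```

I squared the blank against the fence, slid it fully home against the stop and clamped it with about 32 N of push before letting go. I handed the job in at about 18 s with the arm clear and touched none of the other things on the bench.

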